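# Open the spark-screen gate of the welding turntable and hold it wide

## Task

The flange on the little welding turntable is finished and is to be drawn out with tongs through the gate of its spark screen. First squeeze the two red tabs together to draw the safety catch, then squeeze the two black tabs of the gate handle and swing the gate out, past its half-open check, until it stands roughly square to the screen. The gate closes itself, so finish while still holding it wide open by its handle, the red catch left drawn and the flange and everything else on the bench left where they are.

Things in the scene. Friction and masses are not known exactly. Their poses are not given: they have to be found in the camera images.
- screen: Fixed spark screen: green posts, amber windows, 310 x 330 mm, 200 mm high, open on top, round a blue welding turntable. Origin: on the gate's upright hinge axis at bench level. x runs along the gate wall from hinge to safety catch (gate from 12 to 196 mm), -y points outwards, the way the gate opens, z up. Only the four finger tabs rise more than 220 mm above the bench.
- safety_mid (a point): Point midway between the two red tabs on the screen's fixed rail, 236 mm from the hinge, 240 mm above the bench. Tabs: upright plates, 8 mm thick (screen x) by 24 mm wide (screen y), free from 212 to 262 mm above the bench, nothing between them; 52 mm over their outer faces, squeezed along the screen's x to 28 mm. They are linked and move equally, so this point stays put.
- safety (a joint): Travel of each red tab, m: 0 = tabs apart, bolt across the gate (locked); 0.012 = fully squeezed, bolt drawn; clear of the gate above 0.008. No spring: about 3 N of friction a tab, it stays where it is left.
- handle_mid (a point): Point midway between the two black tabs of the gate handle on the gate's yellow top rail, 124 mm from the hinge axis, 240 mm above the bench; it swings with the gate. x points along the gate away from the hinge, z up. Tabs of the same size, spacing and height as the red ones, squeezed along this x; linked, so this point stays midway.
- latch (a joint): Travel of each black tab, m: 0 = tabs apart, latch bolt in the post; 0.012 = fully squeezed; clear of the post above 0.008. Springs push each tab out with 3.5 N at rest, 6.5 N fully squeezed.
- gate (a joint): Gate angle, rad: 0 = shut, growing as it swings outwards (clockwise from above); 1.57 = square to the screen, stop at 1.72. A damped spring closes it with 0.4 to 1.5 N at the handle. The half-open check (a sprung ball and cam nose at the hinge) is met from 0.6 to 0.8 rad and takes about 6 N at the handle; let go beyond it, the gate falls back to rest at about 0.95 rad.
- weldment: Finished flange with pipe stub, 110 mm wide, 92 mm high, loose between the jaws of the turntable inside the screen (its foot 90 mm above the bench). Leave alone. Origin: centre of its underside.
- rod_tube: Blue tube of electrodes, 84 mm wide, 210 mm high, rods to 282 mm. Leave alone. Origin: centre of its underside.
- pipe_cut: Rusty pipe cut-off standing on end, 88 mm wide, 75 mm high, near the latch end of the screen. Leave alone. Origin: centre of its underside.
- chipper: Chipping hammer, 230 mm long, 140 mm head, lying. Leave alone. Origin: under the middle of the shank.
- brush: Wire brush with wooden back, 270 mm long, 34 mm high. Leave alone. Origin: centre of its underside.
- magnet: Flat red welding magnet, 80 x 80 x 18 mm, near the hinge end of the screen. Leave alone. Origin: centre of its underside.
- tee: Tack-welded tee coupon, 130 x 55 mm, 56 mm high, beside the latch end of the screen. Leave alone. Origin: centre of its underside.

How it is judged:
By the outcome, as a careful person would: the job done as asked, in the order asked, and still so for the second after the job is handed in, while the arm keeps its last pose, push and grip.
It also fails if it takes over 45 s, if anything falls off the work surface, if the arm or the gripper's body presses on something with over 40 N, if the wrist force passes 120 N, or if a joint passes its speed limit or range.

## Robot

A 7-joint arm with a two-finger parallel gripper is mounted at the origin on the work surface. World frame = base frame: x ahead of the robot, y to its left, z up, the work surface at z = 0. Lengths are in mm, angles in rad, forces in N, time in s.
With the tool pointing down it reaches from about 400 to 875 mm from the base axis. Payload 4.4 kg.
Tool frame: the origin (TCP) lies at the very end of the fingers, on their centre line; the grasp point (between the pads) lies 19 mm behind it; z points along the fingers, y is the direction in which the jaws open and shut (so a half turn about z gives the same grasp; the last joint's range is limited). The gripper opens to 85 mm and grips with 20 to 120 N. Pads are 22 mm wide; open, the fingers measure 114 mm over their backs; the gripper's body (76 mm by 85 mm) begins 54 mm behind the grasp point. The pads swing forward as they close: fully open they stand 13 mm farther back than shut.
Start: joints at [1.119, 0.628, 0.038, 1.517, -0.027, 0.996, -0.02], TCP at [244.623, -602.227, 231.313] pointing down, gripper open.
Joint ranges: [-3.06, 3.06], [-0.37, 2.12], [-1.25, 1.32], [0.18, 2.47], [-1.1, 4.24], [0.23, 1.98], [-2.94, 2.94]. Speed limits (rad/s): [2.57, 2.57, 3.14, 3.14, 3.14, 3.14, 3.14].

## Interface

Orientations are given as [roll, pitch, yaw] about the fixed x, y, z axes, in that order (R = Rz(yaw) Ry(pitch) Rx(roll)).
In Python, from cell import read_state, get_image, calibration, finish_job gives the robot as it stands. The module is installed in compiled form; this text tells all that it offers.
- The arm moves only by the tool apply_moves, never from a script. Its argument "increments" is a list of rows, each an object of numbers: "tx", "ty", "tz": the shift along the world's x, y, z in m; "rx", "ry", "rz": the turn, a rotation vector about the world's x, y, z in units of 5 degrees (1.0 is 5 degrees); "claw": the finger opening in m, from 0 to 0.0854. In form: [{"tx": .., "ty": .., "tz": .., "rx": .., "ry": .., "rz": .., "claw": ..}, ...]. A call has 1 to 12 rows; each row is the pose to reach, as a shift and turn from the pose commanded when the call began; what a row does not reach only later rows make up. A row lasts 1/10 s, in which the tool goes at most 50 mm and 8.59 degrees, less where a joint would pass 70% of its speed; a pose out of reach is approached as far as the arm can. A call with a gripper value outside its range is refused whole. The fingers move at their own pace and stop on an object; the grip force is fixed at half the most. Time passes only in rows, so rows that repeat a pose let the fingers close. It gives the time, the measured TCP pose, the force and the opening at its end, in the units of the state.
- read_state(): the state, without advancing time (a new reading comes with each control period).
- get_image(name): name is "side" or "top"; returns the picture (384x512x3 uint8, red, green, blue); there is no depth.
- calibration(name): a dict with "camera_matrix" (3x3 intrinsics, pixels), "origin" and "attitude" of the camera in the world. Camera axes: x right, y up, looking along -z (the intrinsics and any distortion apply to the point x, -y, -z); pixel columns grow to the right and rows downward; lengths in mm; the calibration is good to about 2 mm. A picture is of the moment at which its call begins. calibration takes no time and is no camera call.
- finish_job(): hands the job in, once; it reports no verdict.
The state is a dict: "clock": time; "qpos": joint angles; "qd": joint speeds; "tau": joint torques, N m; "eef_pos": TCP position; "tool_rot": TCP orientation; "force": force on the tool from outside, world axes, zero at the start; "torque": the same for the moment, N m; "width": finger opening in mm.
Only numpy, scipy, OpenCV 4.12 (cv2) and the standard library are available. Lean on these libraries where they do the work, as an engineer would, in place of code of your own. Each camera call takes 0.05 s, during which the arm holds its last target. There are 200 camera calls.

## Working session

There is one attempt and no reset: what is moved stays moved. The work goes in short steps, Python scripts to look and compute and a tool call to move; the robot and the scene stay as the last step left them, time stands still between calls to the robot, and variables do not carry over. Pictures are saved under pics/ and viewed, about 8 in all and at most 12, crops included, and the job is handed in when it is done.

Besides the shell and the picture viewer there is one more tool, called after ">>>" by a JSON object that holds its "method" and its "body", one argument or row to a line. apply_moves: Moves the arm, as the interface text tells. Its arguments: {"type":"object","properties":{"increments":{"type":"array"}},"required":["increments"]}

```bash
mkdir -p pics
python3 - <<'E'
from cell import *
import cv2,numpy as np
for n in("top","side"):
    im=get_image(n); cv2.imwrite(f"pics/{n}0.png",im[:,:,::-1])
    c=calibration(n); print(n,c)
print(read_state())
E
```

```text
top {'camera_matrix': array([[407.98101181,   0.        , 256.21980784],
       [  0.        , 407.98101181, 192.88917097],
       [  0.        ,   0.        ,   1.        ]]), 'origin': array([ 422.19927993, -103.76150723, 1527.71204219]), 'attitude': array([ 8.49218994e-02,  1.27985668e-03, -1.58542371e+00])}
side {'camera_matrix': array([[461.57563307,   0.        , 244.22544712],
       [  0.        , 461.57563307, 192.8836126 ],
       [  0.        ,   0.        ,   1.        ]]), 'origin': array([  185.12673532, -1258.99176873,  1033.39094299]), 'attitude': array([ 0.94584445, -0.01599249, -0.29847099])}
{'clock': 0.1, 'qpos': array([ 1.11919393,  0.62924698,  0.03845091,  1.51824194, -0.0270211 ,
        0.9963178 , -0.02000607]), 'qd': array([ 1.41299724e-03, -2.44227415e-03,  7.79685753e-04, -4.29204877e-03,
       -3.36429094e-06,  8.85253852e-04,  9.27692512e-04]), 'tau': array([ 2.38928900e-03, -5.64533329e+01,  1.23013727e+00, -1.93972385e+01,
        1.12789683e-02,  5.43588380e-03, -7.84746049e-06]), 'eef_pos': array([ 244.42051118, -601.69928659,  230.49380875]), 'tool_rot': array([-3.13989643e+00,  2.22346709e-06,  3.85780460e-01]), 'force': array([ 0.40788869, -0.13661049,  0.01701011]), 'torque': array([-0.00878635,  0.00294816,  0.02683286]), 'width': 85.55304070787447}
```

View pics/top0.png

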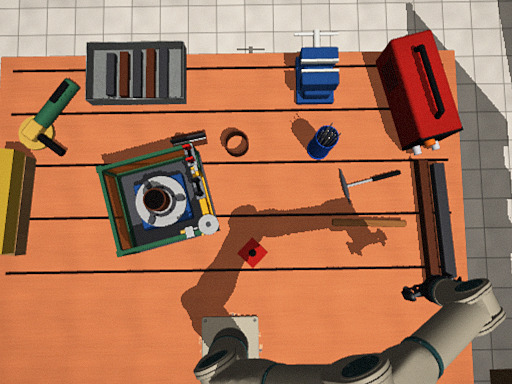

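View pics/side0.png

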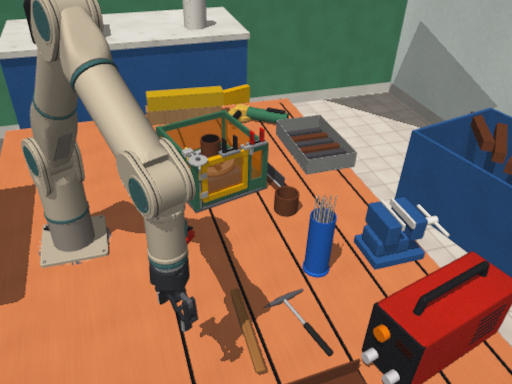

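The top view shows the screen at about (98-215, 140-255), with the gate wall on its right side (hinge disc near (207,225), red tabs near (185,148)). The side view shows red tabs near (255,138) and black tabs near (225,150). I'll zoom in on both views.

```bash
cat > h.py <<'E'
from cell import *
import cv2,numpy as np
from scipy.spatial.transform import Rotation as R
def cam(n):
    c=calibration(n); return c['camera_matrix'],np.array(c['origin']),R.from_euler('xyz',c['attitude']).as_matrix()
def proj(n,p):
    K,o,A=cam(n); q=(np.atleast_2d(p)-o)@A; q=np.c_[q[:,0],-q[:,1],-q[:,2]]@K.T; return q[:,:2]/q[:,2:]
def ray(n,u,v):
    K,o,A=cam(n); d=np.linalg.inv(K)@[u,v,1]; d=A@[d[0],-d[1],-d[2]]; return o,d/np.linalg.norm(d)
def onz(n,u,v,z):
    o,d=ray(n,u,v); return o+d*(z-o[2])/d[2]
def tri(u1,v1,u2,v2):
    o,d=ray("top",u1,v1); p,e=ray("side",u2,v2)
    s=np.linalg.lstsq(np.c_[d,-e],p-o,rcond=None)[0]; a,b=o+s[0]*d,p+s[1]*e
    return (a+b)/2,np.linalg.norm(a-b)
E
python3 - <<'E'
from h import *
a=cv2.imread("pics/top0.png")[135:245,150:230]; b=cv2.imread("pics/side0.png")[115:215,175:275]
cv2.imwrite("pics/c0.png",np.hstack([cv2.resize(a,(400,550),interpolation=cv2.INTER_CUBIC),cv2.copyMakeBorder(cv2.resize(b,(400,400),interpolation=cv2.INTER_CUBIC),0,150,0,0,0)]))
s=read_state(); print(proj("top",s['eef_pos']),proj("side",s['eef_pos']))
for n in("top","side"):
    im=cv2.cvtColor(cv2.imread(f"pics/{n}0.png"),cv2.COLOR_BGR2HSV)
    m=(((im[...,0]<6)|(im[...,0]>174))&(im[...,1]>170)&(im[...,2]>60)).astype(np.uint8)
    k,_,st,ce=cv2.connectedComponentsWithStats(m)
    for i in range(1,k):
        if st[i,4]>4: print(n,st[i],ce[i].round(1))
E
```

```text
[[416.59117823 282.26169216]] [[174.69699136 319.22367572]]
top [ 391   30   71  109 3988] [424.7  84.7]
top [182 144   9   5  30] [186.3 145.8]
top [185 156  10   5  30] [189.3 158.1]
top [238 238  30  31 439] [252.2 252.3]
side [260 128   5  14  53] [261.5 134.2]
side [250 130   5  15  53] [251.5 137.2]
side [186 230   9  13  73] [189.8 235.6]
side [ 378  252  134  132 8281] [450.  312.3]
```

View pics/c0.png

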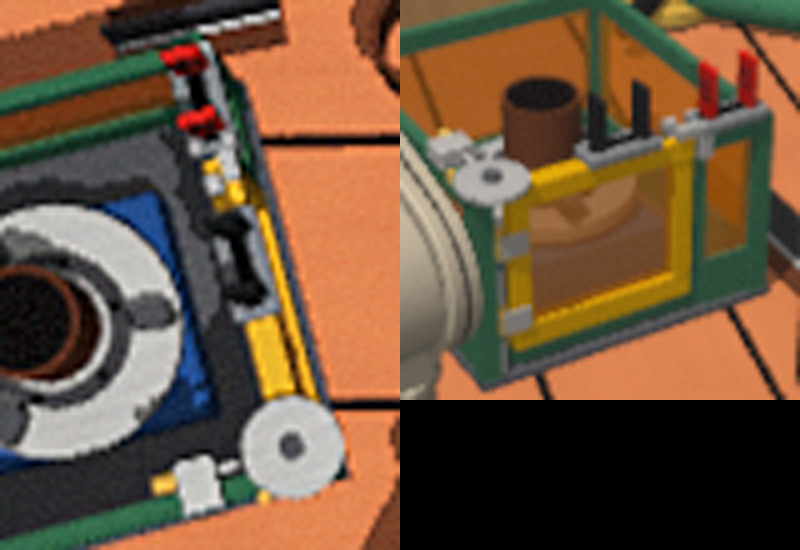

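The crop shows red tabs at top (186,146) and (189,158) and side (261.5,134) and (251.5,137). The black tabs are at top about (198,180) and (199.6,193) and side about (224,145.5) and (235,142). The hinge disc is at top (208,224).

Run:
```python
from h import *
r1,e1=tri(186.3,145.8,261.5,134.2); r2,e2=tri(189.3,158.1,251.5,137.2)
b1,f1=tri(198,180,235.2,142); b2,f2=tri(199.6,193,224,145.5)
for n,p in dict(r1=r1,r2=r2,b1=b1,b2=b2).items(): print(n,p.round(1))
print(e1,e2,f1,f2)
S=(r1+r2)/2; H=(b1+b2)/2; hz=onz("top",208,224,212)
print("S",S,"H",H,"hinge",hz, "d",np.linalg.norm((S-H)[:2]),np.linalg.norm((S-hz)[:2]),np.linalg.norm((H-hz)[:2]))
for a,b in((r1,r2),(b1,b2),(S,hz),(H,hz),(S,H)): d=a-b; print(np.linalg.norm(d[:2]),np.degrees(np.arctan2(d[1],d[0])))
# top-plane estimates
print(onz("top",187.5+.3,152,240),onz("top",198.8,186.5,240))
```

```text
r1 [686.9 118.2 237.7]
r2 [646.7 108.9 236.4]
b1 [576.4  79.9 243.2]
b2 [535.4  75.7 238. ]
0.07364873133656738 0.7179347010286002 2.386705378090388 2.1772345361143697
S [666.76472043 113.53153299 237.01700666] H [555.89263629  77.78867537 240.63401127] hinge [436.08931399  52.82122708 212.        ] d 116.49107652894186 238.53067806957134 122.37732432922347
41.23653119510197 13.01919252618823
41.28879098815182 5.839280363907546
238.53067806957134 14.745015044706971
122.37732432922347 11.772149516257063
116.49107652894186 17.868243655891582
[666.17934547 112.98873843 240.        ] [554.85564018  78.13160942 240.        ]
```

Spacings agree with the given sizes: red to hinge measures 238 against 236 mm, red to black 116 against 112, and heights 237-240. The wall heading is about 14.7°. I'll now move to a hover above the red tabs.

>>> {"method": "apply_moves", "body": {
  "increments": [
    {"tx": 0.01,"ty": 0.02,"tz": 0.05,"rz": 1},
    {"tx": 0.03,"ty": 0.05,"tz": 0.08,"rz": 2},
    {"tx": 0.4224,"ty": 0.7157,"tz": 0.099,"rz": 16.5},
    {"tx": 0.4224,"ty": 0.7157,"tz": 0.099,"rz": 16.5},
    {"tx": 0.4224,"ty": 0.7157,"tz": 0.099,"rz": 16.5},
    {"tx": 0.4224,"ty": 0.7157,"tz": 0.099,"rz": 16.5},
    {"tx": 0.4224,"ty": 0.7157,"tz": 0.099,"rz": 16.5},
    {"tx": 0.4224,"ty": 0.7157,"tz": 0.099,"rz": 16.5},
    {"tx": 0.4224,"ty": 0.7157,"tz": 0.099,"rz": 16.5},
    {"tx": 0.4224,"ty": 0.7157,"tz": 0.099,"rz": 16.5},
    {"tx": 0.4224,"ty": 0.7157,"tz": 0.099,"rz": 16.5},
    {"tx": 0.4224,"ty": 0.7157,"tz": 0.099,"rz": 16.5}
  ]
}}

```text
$.increments[0]: bad value
```

>>> {"method": "apply_moves", "body": {
  "increments": [
    {"tx": 0.01,"ty": 0.02,"tz": 0.05,"rx": 0.0,"ry": 0.0,"rz": 1.0,"claw": 0.085},
    {"tx": 0.03,"ty": 0.05,"tz": 0.08,"rx": 0.0,"ry": 0.0,"rz": 2.0,"claw": 0.085},
    {"tx": 0.4224,"ty": 0.7157,"tz": 0.099,"rx": 0.0,"ry": 0.0,"rz": 16.5,"claw": 0.085},
    {"tx": 0.4224,"ty": 0.7157,"tz": 0.099,"rx": 0.0,"ry": 0.0,"rz": 16.5,"claw": 0.085},
    {"tx": 0.4224,"ty": 0.7157,"tz": 0.099,"rx": 0.0,"ry": 0.0,"rz": 16.5,"claw": 0.085},
    {"tx": 0.4224,"ty": 0.7157,"tz": 0.099,"rx": 0.0,"ry": 0.0,"rz": 16.5,"claw": 0.085},
    {"tx": 0.4224,"ty": 0.7157,"tz": 0.099,"rx": 0.0,"ry": 0.0,"rz": 16.5,"claw": 0.085},
    {"tx": 0.4224,"ty": 0.7157,"tz": 0.099,"rx": 0.0,"ry": 0.0,"rz": 16.5,"claw": 0.085},
    {"tx": 0.4224,"ty": 0.7157,"tz": 0.099,"rx": 0.0,"ry": 0.0,"rz": 16.5,"claw": 0.085},
    {"tx": 0.4224,"ty": 0.7157,"tz": 0.099,"rx": 0.0,"ry": 0.0,"rz": 16.5,"claw": 0.085}
  ]
}}

```text
clock: 1.1
eef_pos: [477.6, -206.7, 320.7]
tool_rot: [-3.141, 0.0, 1.766]
force: [1.4, -0.9, 0.1]
width: 84.9
```

>>> {"method": "apply_moves", "body": {
  "increments": [
    {"tx": 0.17,"ty": 0.29,"tz": 0.009,"rx": 0.0,"ry": 0.0,"rz": 0.6,"claw": 0.085},
    {"tx": 0.17,"ty": 0.29,"tz": 0.009,"rx": 0.0,"ry": 0.0,"rz": 0.6,"claw": 0.085},
    {"tx": 0.17,"ty": 0.29,"tz": 0.009,"rx": 0.0,"ry": 0.0,"rz": 0.6,"claw": 0.085},
    {"tx": 0.17,"ty": 0.29,"tz": 0.009,"rx": 0.0,"ry": 0.0,"rz": 0.6,"claw": 0.085},
    {"tx": 0.17,"ty": 0.29,"tz": 0.009,"rx": 0.0,"ry": 0.0,"rz": 0.6,"claw": 0.085},
    {"tx": 0.17,"ty": 0.29,"tz": 0.009,"rx": 0.0,"ry": 0.0,"rz": 0.6,"claw": 0.085},
    {"tx": 0.17,"ty": 0.29,"tz": 0.009,"rx": 0.0,"ry": 0.0,"rz": 0.6,"claw": 0.085},
    {"tx": 0.17,"ty": 0.29,"tz": 0.009,"rx": 0.0,"ry": 0.0,"rz": 0.6,"claw": 0.085},
    {"tx": 0.17,"ty": 0.29,"tz": 0.009,"rx": 0.0,"ry": 0.0,"rz": 0.6,"claw": 0.085},
    {"tx": 0.17,"ty": 0.29,"tz": 0.009,"rx": 0.0,"ry": 0.0,"rz": 0.6,"claw": 0.085}
  ]
}}

```text
clock: 2.1
eef_pos: [646.8, 79.8, 329.3]
tool_rot: [-3.14, 0.001, 1.811]
force: [0.0, -1.0, -0.6]
width: 84.8
```

Run:
```python
from h import *
s=read_state();print(s['qpos'].round(3),s['eef_pos'],s['tool_rot'],s['force'])
a=get_image("top")[125:245,140:240];b=get_image("side")[60:210,175:325]
cv2.imwrite("pics/c1.png",np.hstack([cv2.resize(a,(400,480),interpolation=cv2.INTER_CUBIC),cv2.copyMakeBorder(cv2.resize(b,(400,400),interpolation=cv2.INTER_CUBIC),0,80,0,0,0)])[:,:,::-1])
```

```text
[ 0.076  0.579 -0.428  1.366  0.243  1.25  -0.128] [646.79087955  79.77638483 329.25925725] [-3.14016174e+00  1.20305446e-03  1.81106856e+00] [ 3.09277608e-04 -1.00705507e+00 -6.30655749e-01]
```

View pics/c1.png

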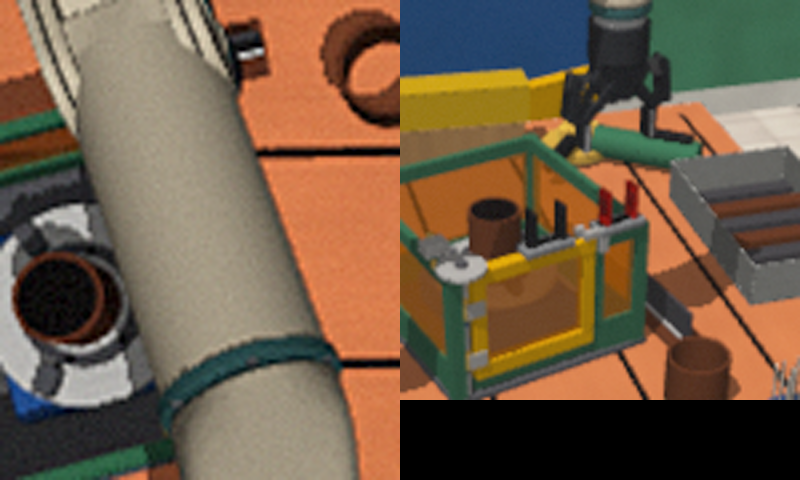

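The gripper hovers free above the screen (side crop), its fingers spread along the wall and the tabs untouched. I'll align over the red tabs and descend.

>>> {"method": "apply_moves", "body": {
  "increments": [
    {"tx": 0.0197,"ty": 0.0334,"tz": 0.0,"rx": 0.0,"ry": 0.0,"rz": 0.15,"claw": 0.085},
    {"tx": 0.0197,"ty": 0.0334,"tz": 0.0,"rx": 0.0,"ry": 0.0,"rz": 0.15,"claw": 0.085},
    {"tx": 0.0197,"ty": 0.0334,"tz": 0.0,"rx": 0.0,"ry": 0.0,"rz": 0.15,"claw": 0.085},
    {"tx": 0.0197,"ty": 0.0334,"tz": -0.03,"rx": 0.0,"ry": 0.0,"rz": 0.15,"claw": 0.085},
    {"tx": 0.0197,"ty": 0.0334,"tz": -0.06,"rx": 0.0,"ry": 0.0,"rz": 0.15,"claw": 0.085},
    {"tx": 0.0197,"ty": 0.0334,"tz": -0.06,"rx": 0.0,"ry": 0.0,"rz": 0.15,"claw": 0.085}
  ]
}}

```text
clock: 2.8
eef_pos: [664.1, 111.7, 265.7]
tool_rot: [-3.133, 0.001, 1.824]
force: [-0.2, -0.2, -0.3]
width: 85.2
```

Run:
```python
from h import *
s=read_state();print(s['qpos'].round(3),s['eef_pos'],s['tool_rot'],s['force'])
b=get_image("side")[90:190,190:290]
cv2.imwrite("pics/c2.png",cv2.resize(b,(600,600),interpolation=cv2.INTER_CUBIC)[:,:,::-1])
```

```text
[ 0.019  0.666 -0.417  1.383  0.277  1.159 -0.179] [664.13912715 111.70221625 265.73214378] [-3.13283718e+00  1.33557870e-03  1.82381329e+00] [-0.22572281 -0.23100101 -0.25996274]
```

View pics/c2.png

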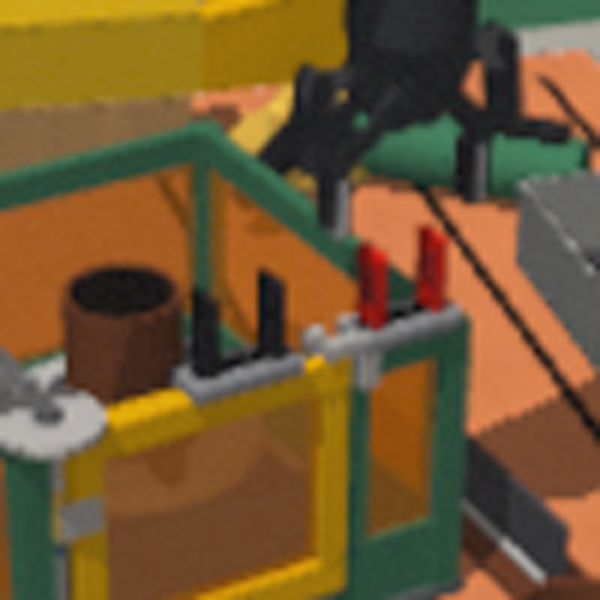

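Pad tips in the crop at about (335,220) and (475,195) straddle the red tabs at (372,245) and (430,228), well centred. I'll descend, then close.

>>> {"method": "apply_moves", "body": {
  "increments": [
    {"tx": 0.001,"ty": 0.0005,"tz": -0.012,"rx": 0.0,"ry": 0.0,"rz": 0.0,"claw": 0.085},
    {"tx": 0.001,"ty": 0.0005,"tz": -0.025,"rx": 0.0,"ry": 0.0,"rz": 0.0,"claw": 0.085},
    {"tx": 0.001,"ty": 0.0005,"tz": -0.037,"rx": 0.0,"ry": 0.0,"rz": 0.0,"claw": 0.085},
    {"tx": 0.001,"ty": 0.0005,"tz": -0.037,"rx": 0.0,"ry": 0.0,"rz": 0.0,"claw": 0.085},
    {"tx": 0.001,"ty": 0.0005,"tz": -0.037,"rx": 0.0,"ry": 0.0,"rz": 0.0,"claw": 0.07},
    {"tx": 0.001,"ty": 0.0005,"tz": -0.037,"rx": 0.0,"ry": 0.0,"rz": 0.0,"claw": 0.058},
    {"tx": 0.001,"ty": 0.0005,"tz": -0.037,"rx": 0.0,"ry": 0.0,"rz": 0.0,"claw": 0.058}
  ]
}}

```text
clock: 3.55
eef_pos: [668.3, 115.6, 233.4]
tool_rot: [3.14, -0.0, 1.826]
force: [0.3, -0.1, -0.4]
width: 57.4
```

>>> {"method": "apply_moves", "body": {
  "increments": [
    {"tx": -0.0015,"ty": -0.002,"tz": -0.006,"rx": 0.0,"ry": 0.0,"rz": 0.0,"claw": 0.057},
    {"tx": -0.0015,"ty": -0.002,"tz": -0.006,"rx": 0.0,"ry": 0.0,"rz": 0.0,"claw": 0.057},
    {"tx": -0.0015,"ty": -0.002,"tz": -0.006,"rx": 0.0,"ry": 0.0,"rz": 0.0,"claw": 0.048},
    {"tx": -0.0015,"ty": -0.002,"tz": -0.006,"rx": 0.0,"ry": 0.0,"rz": 0.0,"claw": 0.044},
    {"tx": -0.0015,"ty": -0.002,"tz": -0.006,"rx": 0.0,"ry": 0.0,"rz": 0.0,"claw": 0.044}
  ]
}}

```text
clock: 4.05
eef_pos: [665.0, 112.7, 226.7]
tool_rot: [-3.138, 0.001, 1.826]
force: [-5.0, -2.6, 2.7]
width: 44.1
```

>>> {"method": "apply_moves", "body": {
  "increments": [
    {"tx": -0.002,"ty": -0.0005,"tz": 0.0,"rx": 0.0,"ry": 0.0,"rz": 0.0,"claw": 0.044},
    {"tx": -0.002,"ty": -0.0005,"tz": 0.0,"rx": 0.0,"ry": 0.0,"rz": 0.0,"claw": 0.041},
    {"tx": -0.002,"ty": -0.0005,"tz": 0.0,"rx": 0.0,"ry": 0.0,"rz": 0.0,"claw": 0.038},
    {"tx": -0.002,"ty": -0.0005,"tz": 0.0,"rx": 0.0,"ry": 0.0,"rz": 0.0,"claw": 0.038}
  ]
}}

```text
clock: 4.45
eef_pos: [665.0, 112.9, 227.3]
tool_rot: [3.14, 0.0, 1.826]
force: [-0.7, -1.0, 3.4]
width: 38.1
```

>>> {"method": "apply_moves", "body": {
  "increments": [
    {"tx": 0.0,"ty": 0.0,"tz": 0.0,"rx": 0.0,"ry": 0.0,"rz": 0.0,"claw": 0.034},
    {"tx": 0.0,"ty": 0.0,"tz": 0.0,"rx": 0.0,"ry": 0.0,"rz": 0.0,"claw": 0.031},
    {"tx": 0.0,"ty": 0.0,"tz": 0.0,"rx": 0.0,"ry": 0.0,"rz": 0.0,"claw": 0.028},
    {"tx": 0.0,"ty": 0.0,"tz": 0.0,"rx": 0.0,"ry": 0.0,"rz": 0.0,"claw": 0.026},
    {"tx": 0.0,"ty": 0.0,"tz": 0.0,"rx": 0.0,"ry": 0.0,"rz": 0.0,"claw": 0.026}
  ]
}}

```text
clock: 4.95
eef_pos: [665.0, 113.2, 227.2]
tool_rot: [3.14, -0.0, 1.826]
force: [0.3, 0.1, 5.0]
width: 26.5
```

The catch is fully squeezed (width 26.5 mm, forces balanced). I'll open, lift, and move over the handle.

>>> {"method": "apply_moves", "body": {
  "increments": [
    {"tx": 0.0,"ty": 0.0,"tz": 0.0,"rx": 0.0,"ry": 0.0,"rz": 0.0,"claw": 0.04},
    {"tx": 0.0,"ty": 0.0,"tz": 0.0,"rx": 0.0,"ry": 0.0,"rz": 0.0,"claw": 0.07},
    {"tx": 0.0,"ty": 0.0,"tz": 0.0,"rx": 0.0,"ry": 0.0,"rz": 0.0,"claw": 0.074},
    {"tx": 0.0,"ty": 0.0,"tz": 0.03,"rx": 0.0,"ry": 0.0,"rz": 0.0,"claw": 0.074},
    {"tx": 0.0,"ty": 0.0,"tz": 0.07,"rx": 0.0,"ry": 0.0,"rz": 0.0,"claw": 0.074},
    {"tx": -0.05,"ty": -0.013,"tz": 0.07,"rx": 0.0,"ry": 0.0,"rz": 0.0,"claw": 0.074},
    {"tx": -0.09,"ty": -0.023,"tz": 0.07,"rx": 0.0,"ry": 0.0,"rz": 0.0,"claw": 0.074},
    {"tx": -0.1085,"ty": -0.028,"tz": 0.07,"rx": 0.0,"ry": 0.0,"rz": 0.0,"claw": 0.074},
    {"tx": -0.1085,"ty": -0.028,"tz": 0.06,"rx": 0.0,"ry": 0.0,"rz": 0.0,"claw": 0.074},
    {"tx": -0.1085,"ty": -0.028,"tz": 0.06,"rx": 0.0,"ry": 0.0,"rz": 0.0,"claw": 0.074},
    {"tx": -0.1085,"ty": -0.028,"tz": 0.06,"rx": 0.0,"ry": 0.0,"rz": 0.0,"claw": 0.074}
  ]
}}

```text
clock: 6.05
eef_pos: [556.7, 85.2, 286.1]
tool_rot: [-3.141, -0.001, 1.826]
force: [0.5, 0.4, 0.5]
width: 73.9
```

Run:
```python
from h import *
s=read_state();print(s['qpos'].round(3),s['eef_pos'],s['tool_rot'],s['force'])
im=get_image("side")
cv2.imwrite("pics/s3.png",im[:,:,::-1])
b=im[100:180,190:290]
cv2.imwrite("pics/c3.png",cv2.resize(b,(750,600),interpolation=cv2.INTER_CUBIC)[:,:,::-1])
```

```text
[ 0.099  0.474 -0.452  1.684  0.233  1.037 -0.174] [556.66784497  85.16060431 286.13837451] [-3.14128693e+00 -6.00766132e-04  1.82575064e+00] [0.48803622 0.36548946 0.51194275]
```

View pics/c3.png

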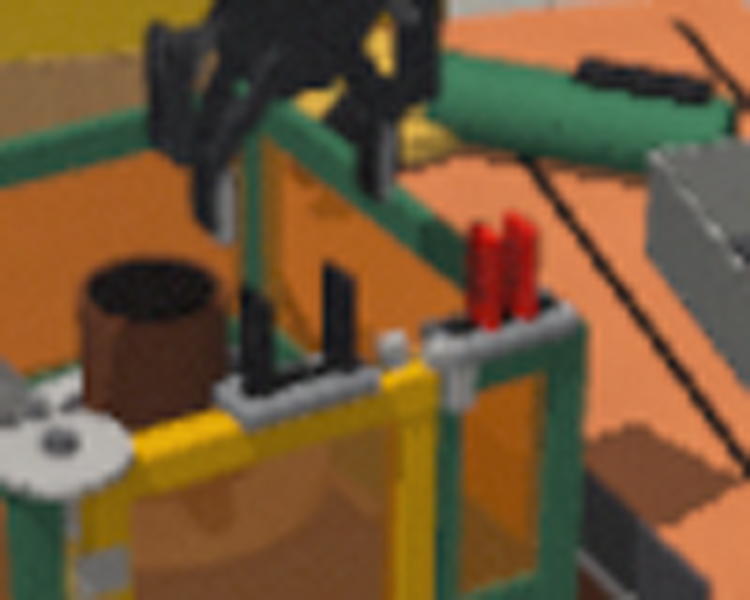

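The red tabs now stand close together at (485-520, 270): the catch is drawn. The pads at (215,235) and (377,190) straddle the black tabs, whose tops are at (256,290) and (338,266).

Run:
```python
from h import *
def P(u,v): return 190+u/7.5,100+v/7.5
print(onz("side",*P(297,281),262),onz("side",*P(502,222),262))
print(proj("side",[[556.7,85.2,294],[556.6,85.2,262],[665,113.2,262]]),P(296,212))
```

```text
[558.56011382  83.13434196 262.        ] [666.86478899 112.26623243 262.        ]
[[228.88212254 128.92289235]
 [228.88624694 137.25747003]
 [256.34885494 129.54551596]] (229.46666666666667, 128.26666666666665)
```

Red-to-black spacing is now 112.1 mm at 15.05°, as it should be. I'll descend and start the squeeze.

>>> {"method": "apply_moves", "body": {
  "increments": [
    {"tx": 0.0,"ty": -0.001,"tz": -0.02,"rx": 0.0,"ry": 0.0,"rz": 0.05,"claw": 0.074},
    {"tx": 0.0,"ty": -0.001,"tz": -0.04,"rx": 0.0,"ry": 0.0,"rz": 0.05,"claw": 0.074},
    {"tx": 0.0,"ty": -0.001,"tz": -0.059,"rx": 0.0,"ry": 0.0,"rz": 0.05,"claw": 0.074},
    {"tx": 0.0,"ty": -0.001,"tz": -0.059,"rx": 0.0,"ry": 0.0,"rz": 0.05,"claw": 0.066},
    {"tx": 0.0,"ty": -0.001,"tz": -0.059,"rx": 0.0,"ry": 0.0,"rz": 0.05,"claw": 0.058},
    {"tx": 0.0,"ty": -0.001,"tz": -0.059,"rx": 0.0,"ry": 0.0,"rz": 0.05,"claw": 0.052},
    {"tx": 0.0,"ty": -0.001,"tz": -0.059,"rx": 0.0,"ry": 0.0,"rz": 0.05,"claw": 0.046},
    {"tx": 0.0,"ty": -0.001,"tz": -0.059,"rx": 0.0,"ry": 0.0,"rz": 0.05,"claw": 0.046}
  ]
}}

```text
clock: 6.9
eef_pos: [556.7, 84.3, 229.0]
tool_rot: [3.139, -0.0, 1.83]
force: [-0.6, 0.7, 3.5]
width: 46.2
```

>>> {"method": "apply_moves", "body": {
  "increments": [
    {"tx": 0.0,"ty": 0.0,"tz": 0.0,"rx": 0.0,"ry": 0.0,"rz": 0.0,"claw": 0.036},
    {"tx": 0.0,"ty": 0.0,"tz": 0.0,"rx": 0.0,"ry": 0.0,"rz": 0.0,"claw": 0.028},
    {"tx": 0.0,"ty": 0.0,"tz": 0.0,"rx": 0.0,"ry": 0.0,"rz": 0.0,"claw": 0.02},
    {"tx": 0.0,"ty": 0.0,"tz": 0.0,"rx": 0.0,"ry": 0.0,"rz": 0.0,"claw": 0.02},
    {"tx": 0.0,"ty": 0.0,"tz": 0.0,"rx": 0.0,"ry": 0.0,"rz": 0.0,"claw": 0.02}
  ]
}}

```text
clock: 7.4
eef_pos: [556.8, 84.4, 229.5]
tool_rot: [3.138, -0.0, 1.83]
force: [-3.5, -0.0, 8.7]
width: 25.4
```

Run:
```python
from h import *
s=read_state();print(s['qpos'].round(3),s['eef_pos'],s['tool_rot'],s['force'],s['torque'],s['width'])
th=np.radians(15.05); H=np.array([556.7,84.3]); h=H-124*np.array([np.cos(th),np.sin(th)]); print(h)
for g in np.arange(0.1,1.65,.1):
    p=h+124*np.array([np.cos(th-g),np.sin(th-g)]); print(round(g,2),((p-H)/1000).round(4),round(-np.degrees(g)/5,2))
```

```text
[ 0.084  0.532 -0.432  1.761  0.274  0.905 -0.206] [556.80239482  84.44496801 229.52171796] [ 3.13824828e+00 -2.96958702e-09  1.82979611e+00] [-3.45761199e+00 -8.45555885e-03  8.73015323e+00] [ 0.16532125  0.09565675 -0.15992074] 25.39531715818576
[436.95325006  52.10192741]
0.1 [ 0.0026 -0.0121] -1.15
0.2 [ 0.004  -0.0244] -2.29
0.3 [ 0.0042 -0.0368] -3.44
0.4 [ 0.0031 -0.0492] -4.58
0.5 [ 0.0008 -0.0614] -5.73
0.6 [-0.0027 -0.0732] -6.88
0.7 [-0.0074 -0.0847] -8.02
0.8 [-0.0132 -0.0957] -9.17
0.9 [-0.0201 -0.106 ] -10.31
1.0 [-0.028  -0.1156] -11.46
1.1 [-0.0367 -0.1243] -12.61
1.2 [-0.0463 -0.1321] -13.75
1.3 [-0.0567 -0.139 ] -14.9
1.4 [-0.0677 -0.1447] -16.04
1.5 [-0.0792 -0.1494] -17.19
1.6 [-0.0911 -0.1528] -18.33
```

The hinge implied by the grip, (437,52), matches the image estimate (436,53). The latch is fully squeezed, so I'll start the swing along the arc.

>>> {"method": "apply_moves", "body": {
  "increments": [
    {"tx": 0.0015,"ty": -0.006,"tz": 0.0,"rx": 0.0,"ry": 0.0,"rz": -0.57,"claw": 0.02},
    {"tx": 0.0026,"ty": -0.0121,"tz": 0.0,"rx": 0.0,"ry": 0.0,"rz": -1.15,"claw": 0.02},
    {"tx": 0.0034,"ty": -0.0183,"tz": 0.0,"rx": 0.0,"ry": 0.0,"rz": -1.72,"claw": 0.02},
    {"tx": 0.004,"ty": -0.0244,"tz": 0.0,"rx": 0.0,"ry": 0.0,"rz": -2.29,"claw": 0.02},
    {"tx": 0.0042,"ty": -0.0306,"tz": 0.0,"rx": 0.0,"ry": 0.0,"rz": -2.86,"claw": 0.02},
    {"tx": 0.0042,"ty": -0.0368,"tz": 0.0,"rx": 0.0,"ry": 0.0,"rz": -3.44,"claw": 0.02},
    {"tx": 0.0042,"ty": -0.0368,"tz": 0.0,"rx": 0.0,"ry": 0.0,"rz": -3.44,"claw": 0.02}
  ]
}}

```text
clock: 8.1
eef_pos: [560.7, 47.3, 229.5]
tool_rot: [3.139, -0.001, 1.527]
force: [-4.3, 1.4, 8.6]
width: 25.6
```

Run:
```python
from h import *
s=read_state();print(s['qpos'].round(3),s['eef_pos'],s['tool_rot'],s['force'],s['torque'],s['width'])
b=get_image("side")[100:220,170:290]
cv2.imwrite("pics/c4.png",cv2.resize(b,(600,600),interpolation=cv2.INTER_CUBIC)[:,:,::-1])
```

```text
[ 0.097  0.521 -0.348  1.763  0.22   0.892 -0.39 ] [560.7233456   47.25944466 229.5426873 ] [ 3.13886724e+00 -9.85752015e-04  1.52742157e+00] [-4.25667659  1.35545558  8.57752949] [ 0.28795351  0.06423497 -0.12837586] 25.590812592523204
```

View pics/c4.png

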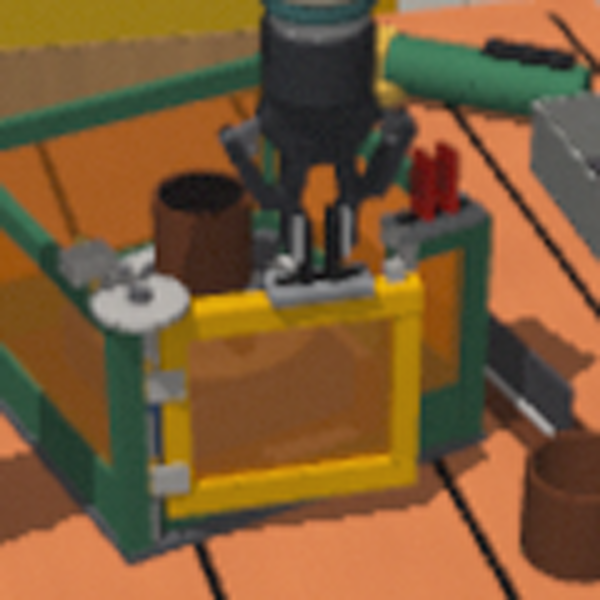

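The gate is off the post at about 0.3 rad (its free edge at (420,280) stands clear), the handle is gripped, and the red catch is still drawn. I'll continue through the check.

>>> {"method": "apply_moves", "body": {
  "increments": [
    {"tx": -0.0011,"ty": -0.0124,"tz": 0.0,"rx": 0.0,"ry": 0.0,"rz": -1.14,"claw": 0.02},
    {"tx": -0.0034,"ty": -0.0246,"tz": 0.0,"rx": 0.0,"ry": 0.0,"rz": -2.29,"claw": 0.02},
    {"tx": -0.005,"ty": -0.0305,"tz": 0.0,"rx": 0.0,"ry": 0.0,"rz": -2.86,"claw": 0.02},
    {"tx": -0.0069,"ty": -0.0364,"tz": 0.0,"rx": 0.0,"ry": 0.0,"rz": -3.44,"claw": 0.02},
    {"tx": -0.0092,"ty": -0.0422,"tz": 0.0,"rx": 0.0,"ry": 0.0,"rz": -4.01,"claw": 0.02},
    {"tx": -0.0116,"ty": -0.0479,"tz": 0.0,"rx": 0.0,"ry": 0.0,"rz": -4.58,"claw": 0.02},
    {"tx": -0.0144,"ty": -0.0534,"tz": 0.0,"rx": 0.0,"ry": 0.0,"rz": -5.15,"claw": 0.02},
    {"tx": -0.0174,"ty": -0.0589,"tz": 0.0,"rx": 0.0,"ry": 0.0,"rz": -5.73,"claw": 0.02},
    {"tx": -0.0208,"ty": -0.0641,"tz": 0.0,"rx": 0.0,"ry": 0.0,"rz": -6.3,"claw": 0.02},
    {"tx": -0.0243,"ty": -0.0692,"tz": 0.0,"rx": 0.0,"ry": 0.0,"rz": -6.87,"claw": 0.02},
    {"tx": -0.0322,"ty": -0.0788,"tz": 0.0,"rx": 0.0,"ry": 0.0,"rz": -8.02,"claw": 0.02},
    {"tx": -0.0322,"ty": -0.0788,"tz": 0.0,"rx": 0.0,"ry": 0.0,"rz": -8.02,"claw": 0.02}
  ]
}}

```text
clock: 9.35
eef_pos: [527.9, -31.2, 229.5]
tool_rot: [3.14, -0.002, 0.827]
force: [-2.2, 3.6, 6.9]
width: 24.9
```

>>> {"method": "apply_moves", "body": {
  "increments": [
    {"tx": -0.0087,"ty": -0.0087,"tz": 0.0,"rx": 0.0,"ry": 0.0,"rz": -1.15,"claw": 0.02},
    {"tx": -0.0183,"ty": -0.0165,"tz": 0.0,"rx": 0.0,"ry": 0.0,"rz": -2.29,"claw": 0.02},
    {"tx": -0.0287,"ty": -0.0234,"tz": 0.0,"rx": 0.0,"ry": 0.0,"rz": -3.44,"claw": 0.02},
    {"tx": -0.0397,"ty": -0.0291,"tz": 0.0,"rx": 0.0,"ry": 0.0,"rz": -4.58,"claw": 0.02},
    {"tx": -0.0512,"ty": -0.0338,"tz": 0.0,"rx": 0.0,"ry": 0.0,"rz": -5.73,"claw": 0.02},
    {"tx": -0.0571,"ty": -0.0356,"tz": 0.0,"rx": 0.0,"ry": 0.0,"rz": -6.3,"claw": 0.02},
    {"tx": -0.0595,"ty": -0.0363,"tz": 0.0,"rx": 0.0,"ry": 0.0,"rz": -6.53,"claw": 0.02},
    {"tx": -0.0595,"ty": -0.0363,"tz": 0.0,"rx": 0.0,"ry": 0.0,"rz": -6.53,"claw": 0.02},
    {"tx": -0.0595,"ty": -0.0363,"tz": 0.0,"rx": 0.0,"ry": 0.0,"rz": -6.53,"claw": 0.02}
  ]
}}

```text
clock: 10.25
eef_pos: [469.5, -66.9, 229.5]
tool_rot: [3.141, -0.003, 0.263]
force: [-2.7, 3.8, 11.9]
width: 25.8
```

Run:
```python
from h import *
s=read_state();print(s['qpos'].round(3),s['qd'].round(3),s['eef_pos'],s['tool_rot'],s['force'],s['width'],s['clock'])
d=s['eef_pos'][:2]-[437,52.1]; print("gate",np.radians(15.05)-np.arctan2(d[1],d[0]),np.linalg.norm(d))
t=get_image("top")[120:280,80:290]; b=get_image("side")[90:250,150:310]
cv2.imwrite("pics/c5.png",np.hstack([cv2.resize(t,(420,320),interpolation=cv2.INTER_CUBIC),cv2.resize(b,(320,320),interpolation=cv2.INTER_CUBIC)])[:,:,::-1])
```

```text
[ 8.600e-02  3.810e-01 -4.000e-03  1.996e+00  1.000e-03  7.610e-01
 -1.226e+00] [ 0.002 -0.    -0.001 -0.003  0.003  0.002  0.001] [469.4570354  -66.86133852 229.45282491] [ 3.14112673 -0.00317261  0.26338502] [-2.73315477  3.842431   11.94429399] 25.786955071033148 10.25
gate 1.5671143532931318 123.30960712911099
```

View pics/c5.png

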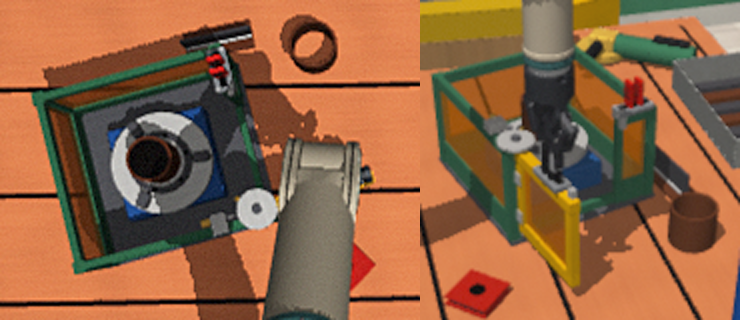

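The gate stands square to the screen (1.567 rad from the TCP), its handle is still gripped, and the red tabs are together at top (215,65). The flange, pipe, tee and magnet look undisturbed, so I'll hand in.

```bash
python3 -c "
from cell import *
print(finish_job()); s=read_state(); print(s['clock'],s['eef_pos'],s['width'],s['force'])"
```

```text
the job is handed in; nothing more can be done
None
the job is handed in; nothing more can be done
```

I squeezed the two red tabs together and released them; they stayed drawn. Then I squeezed the black handle tabs and swung the gate past its half-open check. I handed the job in at about 10.3 s, with the handle still gripped; no verdict was reported.

- **Gate:** the last check put it at about 1.57 rad, worked out from the tool position, with the grip 123 mm from the hinge axis against 124 mm given. The last side picture also shows it standing square.
- **Grip:** the finger opening was 25.8 mm, so the latch was fully squeezed. The opening read 2 to 3 mm under the nominal 28 mm throughout.
- **Forces:** the last reading was about 13 N in all, mostly upward, and the gripped swing stayed well below the limits.
- **Red catch:** the tabs were still close together in the last pictures.
- **Everything else:** the flange, turntable, pipe cut-off, tee and magnet looked undisturbed in the last pictures. I did not measure them. I did not check the electrode tube, hammer and brush again at the end; the path was planned clear of the tube.
- **Disagreements:** my first reading of the handle was about 7 mm off across the wall, and a second look before the grasp corrected it. When I began to close on the red tabs one finger touched first (about 6 N), so I re-centred before squeezing fully. One move call was refused before anything moved.

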